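# Put away the small parts of a distillation set-up

## Task

Clear up after the distillation: put the large cork bung in the wide bay of the divided tray and the small cork bung in its narrow bay, both aluminium boss heads side by side in the long undivided tray, and the porcelain crucible in the round dish. Everything should end standing the way up it is now, flat on its tray's floor and clear of the rims. Set the pieces down rather than dropping them, and leave the small brown bottle where it is.

Things in the scene. Friction and masses are not known exactly. Their poses are not given: they have to be found in the camera images.
- large_bung: large cork bung, a tapered plug standing on its narrow end: 39 diameter at the bottom, 44 at the top, 40 high; origin at the centre of its underside, z up; about 40 g (sizes in mm)
- small_bung: small cork bung, a tapered plug standing on its narrow end: 23 diameter at the bottom, 26 at the top, 36 high; origin at the centre of its underside, z up; about 15 g (sizes in mm)
- boss_a: aluminium boss head (lab clamp block) lying flat, 68 long (x), 26 wide (y), 34 high; its middle 32 (in x) is solid: grip it there, across y. Slot at each end; dark 14 diameter thumbscrew heads at x = -26 (up to z = 45) and at x = +26 (out to y = +24). Origin: centre of underside. About 120 g. The two boss heads are identical, interchangeable (sizes in mm)
- boss_b: aluminium boss head (lab clamp block) lying flat, 68 long (x), 26 wide (y), 34 high; its middle 32 (in x) is solid: grip it there, across y. Slot at each end; dark 14 diameter thumbscrew heads at x = -26 (up to z = 45) and at x = +26 (out to y = +24). Origin: centre of underside. About 120 g. The two boss heads are identical, interchangeable (sizes in mm)
- crucible: small white porcelain crucible, an open cup standing upright: 44 diameter at the rim (narrower below), 38 high, wall 3; origin at the centre of its underside, z up; about 40 g (sizes in mm)
- stopper_tray: shallow grey tray divided into a wide and a narrow bay, at any yaw: outside 90 (x) by 128 (y), walls 4. Fixed to the bench. Floor 3 thick, rim top 14 above the bench. Origin at the centre of its underside. Inside, both bays are 82 in x; the wide bay is 70 in y, centred at y = -25; the narrow bay is 46 in y, centred at y = +37. (sizes in mm)
- boss_tray: shallow grey undivided rectangular tray: outside 110 (x) by 180 (y), walls 4, inside 102 by 172. Fixed to the bench. Floor 3 thick, rim top 14 above the bench. Origin at the centre of its underside. (sizes in mm)
- round_dish: shallow grey round dish: outside diameter 110, inside 104. Fixed to the bench. Floor 3 thick, rim top 14 above the bench. Origin at the centre of its underside. (sizes in mm)
- amber_bottle: small brown glass bottle with a black cap, 40 diameter, 56 high, standing among the things; not to be moved. Origin at the centre of its underside (sizes in mm)
Not all that is in view belongs to the job. Leave any blue look-alike of the boss_b alone.

How it is judged:
At the end, for the whole second after the job is handed in: Bungs in their bays, boss heads in the undivided tray (centres 12 mm inside its walls), crucible within 38 mm of the dish's centre; undersides within 5 mm of the tray floor, tilt under 0.15 rad, all at rest and released; brown bottle within 20 mm of its start (x of large_bung in the frame of stopper_tray between -0.024 and 0.024 m and y of large_bung in the frame of stopper_tray between -0.043 and -0.007 m and z of large_bung in the frame of stopper_tray between -0.001 and 0.008 m and x of small_bung in the frame of stopper_tray between -0.032 and 0.032 m and y of small_bung in the frame of stopper_tray between 0.023 and 0.051 m and z of small_bung in the frame of stopper_tray between -0.001 and 0.008 m and x of boss_a in the frame of boss_tray between -0.039 and 0.039 m and y of boss_a in the frame of boss_tray between -0.074 and 0.074 m and z of boss_a in the frame of boss_tray between -0.001 and 0.008 m and x of boss_b in the frame of boss_tray between -0.039 and 0.039 m and y of boss_b in the frame of boss_tray between -0.074 and 0.074 m and z of boss_b in the frame of boss_tray between -0.001 and 0.008 m and horizontal distance between crucible and round_dish below 0.038 m and z of crucible in the frame of round_dish between -0.001 and 0.008 m and angle between each of large_bung, small_bung, boss_a, boss_b, crucible's own z axis and vertical below 0.15 rad and linear speed of each of large_bung, small_bung, boss_a, boss_b, crucible below 0.02 m/s and angular speed of each of large_bung, small_bung, boss_a, boss_b, crucible below 0.2 rad/s and distance of amber_bottle from where it was at the start of the episode below 0.02 m); the robot touches nothing.
It fails at once if a piece falls freely (faster than 0.7 m/s while not touched by the fingers, a drop of about 25 mm) ((linear speed of large_bung above 0.7 m/s and contact force between the fingers and large_bung below 0.01 N) or (linear speed of small_bung above 0.7 m/s and contact force between the fingers and small_bung below 0.01 N) or (linear speed of boss_a above 0.7 m/s and contact force between the fingers and boss_a below 0.01 N) or (linear speed of boss_b above 0.7 m/s and contact force between the fingers and boss_b below 0.01 N) or (linear speed of crucible above 0.7 m/s and contact force between the fingers and crucible below 0.01 N)).
It fails at once if the small brown bottle is moved by more than 20 mm (distance of amber_bottle from where it was at the start of the episode above 0.02 m).
It also fails if it takes over 136 s, if anything falls off the work surface, if the arm or the gripper's body presses on something with over 40 N, if the wrist force passes 120 N, or if a joint passes its speed limit or range.

## Robot

A 7-joint arm with a two-finger parallel gripper is mounted at the origin on the work surface. World frame = base frame: x ahead of the robot, y to its left, z up, the work surface at z = 0. Lengths are in m, angles in rad, forces in N, time in s.
With the tool pointing down it reaches from about 0.35 to 0.9 m from the base axis. Payload 8.1 kg.
Tool frame: the origin (TCP) lies midway between the tips of the shut fingers; the grasp point (between the pads) lies 19 mm behind it; z points along the fingers, y is the line along which they close (so a half turn about z gives the same grasp; the last joint's range is limited). The gripper opens to 92 mm and grips with 3 to 60 N. Pads are 19 mm wide; open, the fingers measure 130 mm over their backs; the gripper's body (75 mm by 190 mm) begins 47 mm behind the grasp point.
Start: joints at [1.219, 0.434, 0.025, 1.573, -0.012, 1.134, -0.075], TCP at [0.154, -0.606, 0.227] pointing down, gripper open.
Joint ranges: [-2.62, 2.62], [-0.44, 2.09], [-1.27, 1.32], [0.08, 2.57], [-1.32, 4.46], [0.12, 2], [-2.74, 2.74]. Speed limits (rad/s): [2.22, 2.22, 3.01, 3.01, 3.14, 3.14, 3.14].

## Interface

Orientations are given as a rotation vector (axis times angle).
In Python, from cell import arm gives the robot as it stands.
- The arm moves only by the tool carry_out, never from a script. Its arguments are lists of equal length, an entry for each row: "claw": the finger opening in cm, from 0 to 9.18; "delta_pos": the shift along the tool's x, y, z in cm, a list of three; "angular": the turn, a rotation vector about the tool's x, y, z in rad, a list of three. In form: {"claw": [claw, ...], "delta_pos": [[dx, dy, dz], ...], "angular": [[ax, ay, az], ...]}. A call has 1 to 20 rows; each row shifts and turns the commanded pose from where the row before left it, along the tool's axes as they then stand; what a row does not reach is not made up. A row lasts 1/10 s, in which the tool goes at most 50 mm and 8.59 degrees, less where a joint would pass 70% of its speed; a pose out of reach is approached as far as the arm can. A call with a gripper value outside its range is refused whole. The fingers move at their own pace and stop on an object; "force" is the grip in N (left out, the last holds). Time passes only in rows, so rows that do not move let the fingers close. It gives the time, the measured TCP pose, the force, the opening and the grip force at its end, in the units of the state.
- arm.observe(): the state, without advancing time (a new reading comes with each control period).
- arm.get_image(name): name is "side" or "top" or "wrist"; returns a dict with "frame" (420x560x3 uint8, red, green, blue), "mtx" (3x3 intrinsics, pixels), "T" (4x4, takes a point from camera to world coordinates). Camera axes: x right, y down, z forward; pixel columns grow to the right and rows downward; lengths in m; the calibration is good to about 2 mm. A picture is of the moment at which its call begins. There is no depth.
- arm.sign_off(): hands the job in; it is judged then, once.
Trained networks look in a picture, given as the dict that the camera call returned (one of the last four; its "shot" number tells which), for a name from the list of things; names that differ only in an ending like _2 or _b are one class to them, and where a whole thing is asked for, a point or a joint stands for the part that bears it (a point fixed in the world has none). Each returns a list of dicts, best first, with "conf" (0 to 1); they miss things now and then, are a little off and sometimes report something else, mostly with a low value. They report only what shows in the picture. A call takes as long as a camera call. They do not tell look-alikes from the thing itself.
- arm.look_for(label, picture): "centre" ([column, row] as shares, 0 to 1, of the picture: columns of its width, rows of its height, amid what is visible of it).
- arm.trace(label, picture): "region" (420x560 bool, what is visible of it) and "centre" ([column, row] as shares, 0 to 1, of the picture: columns of its width, rows of its height, amid what is visible of it).
- arm.place_of(label, picture): "centre" ([column, row] as shares, 0 to 1, of the picture: columns of its width, rows of its height: a listed point, or the origin of a listed thing).
The state is a dict: "clock": time; "joints": joint angles; "dq": joint speeds; "joint_efforts": joint torques, N m; "position": TCP position; "ee_rot": TCP orientation; "force": force on the tool from outside, world axes, zero at the start; "ft_torque": the same for the moment, N m; "width": opening from 0.0 (shut) to 1.0 (fully open); "gripper_force": force on a finger pad.
Only numpy, scipy, OpenCV 4.12 (cv2) and the standard library are available. Lean on these libraries where they do the work, as an engineer would, in place of code of your own. Each camera call takes 0.05 s, during which the arm holds its last target. There are 200 camera calls.

## Working session

There is one attempt and no reset: what is moved stays moved. The work goes in short steps, Python scripts to look and compute and a tool call to move; the robot and the scene stay as the last step left them, time stands still between calls to the robot, and variables do not carry over. Pictures are saved under pics/ and viewed, at most 14 in all, crops included, and the job is handed in when it is done.

Besides the shell and the picture viewer there is one more tool, called after "Request:" by a JSON object that holds its "api" and its "payload". carry_out: Moves the arm, as the interface text tells. Its arguments: {"type":"object","properties":{"claw":{"type":"array","items":{"type":"number"}},"delta_pos":{"type":"array","items":{"type":"array","items":{"type":"number"}}},"angular":{"type":"array","items":{"type":"array","items":{"type":"number"}}},"force":{"type":"number"}},"required":["claw","delta_pos","angular"]}

```bash
ls; mkdir -p pics
cat > h.py <<'E'
import numpy as np, cv2
from scipy.spatial.transform import Rotation as R
from cell import arm
def ray(p,c,z=0.):
    "share-centre c -> world point at height z"
    u=np.array([c[0]*560,c[1]*420,1.]); d=p["T"][:3,:3]@np.linalg.inv(p["mtx"])@u; o=p["T"][:3,3]
    return o+d*(z-o[2])/d[2]
def save(p,n): cv2.imwrite(f"pics/{n}.png",cv2.cvtColor(p["frame"],cv2.COLOR_RGB2BGR))
E
python3 - <<'E'
from h import *
np.set_printoptions(precision=3,suppress=True)
s=arm.observe(); print(s["clock"],s["position"],s["ee_rot"],s["width"])
for n in ["top","side"]:
    p=arm.get_image(n); save(p,n+"0"); print(n,p["T"][:3,3])
    for l in ["large_bung","small_bung","boss_a","crucible","stopper_tray","boss_tray","round_dish","amber_bottle"]:
        for d in arm.place_of(l,p):
            print(l,round(d["conf"],2),np.array(d["centre"])*[560,420],ray(p,d["centre"])[:2])
E
```

```text
pics
0.0 [ 0.154 -0.605  0.226] [-3.116 -0.389  0.001] 1.0016547685011001
top [0.25 0.   1.46]
large_bung 0.54 [196.28 210.42] [0.422 0.198]
small_bung 0.41 [341.824 214.41 ] [ 0.408 -0.203]
small_bung 0.26 [198.408 213.696] [0.412 0.192]
boss_a 0.76 [386.4  270.48] [ 0.254 -0.321]
boss_a 0.72 [384.496 229.698] [ 0.365 -0.319]
boss_a 0.63 [290.808 202.986] [ 0.441 -0.062]
crucible 0.75 [242.984 205.212] [0.435 0.07 ]
crucible 0.61 [260.008 152.88 ] [0.582 0.022]
stopper_tray 0.58 [172.088 152.418] [0.585 0.268]
boss_tray 0.62 [369.096 142.38 ] [ 0.611 -0.284]
round_dish 0.73 [260.176 154.896] [0.577 0.022]
amber_bottle 0.45 [147.896 230.916] [0.366 0.33 ]
side [-0.021 -0.52   0.637]
large_bung 0.52 [223.72 189.42] [0.417 0.19 ]
small_bung 0.59 [335.608 276.402] [ 0.41  -0.202]
boss_a 0.93 [329.616 366.996] [ 0.257 -0.324]
boss_a 0.58 [300.104 230.496] [ 0.453 -0.057]
boss_a 0.55 [364.28  323.694] [ 0.365 -0.311]
crucible 0.56 [257.712 207.9  ] [0.433 0.072]
stopper_tray 0.78 [253.176 149.898] [0.594 0.284]
boss_tray 0.85 [419.216 248.514] [ 0.6   -0.275]
round_dish 0.67 [317.688 189.084] [0.594 0.022]
amber_bottle 0.83 [179.704 176.106] [0.365 0.322]
amber_bottle 0.75 [298.984 231.084] [ 0.449 -0.056]
```

Run:
```python
import cv2
t=cv2.imread("pics/top0.png"); cv2.imwrite("pics/topc.png",cv2.resize(t[100:310,120:420],(800,560),interpolation=cv2.INTER_CUBIC))
```

```text
(no output)
```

View pics/side0.png

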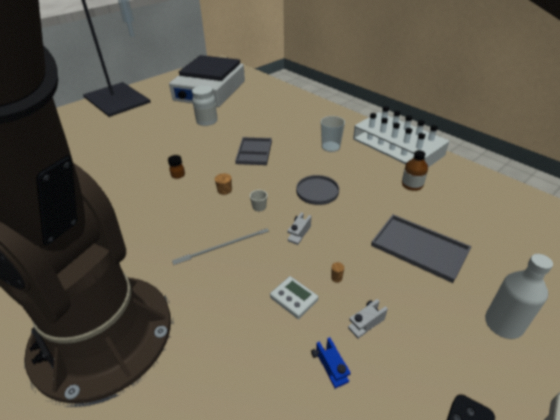

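View pics/topc.png

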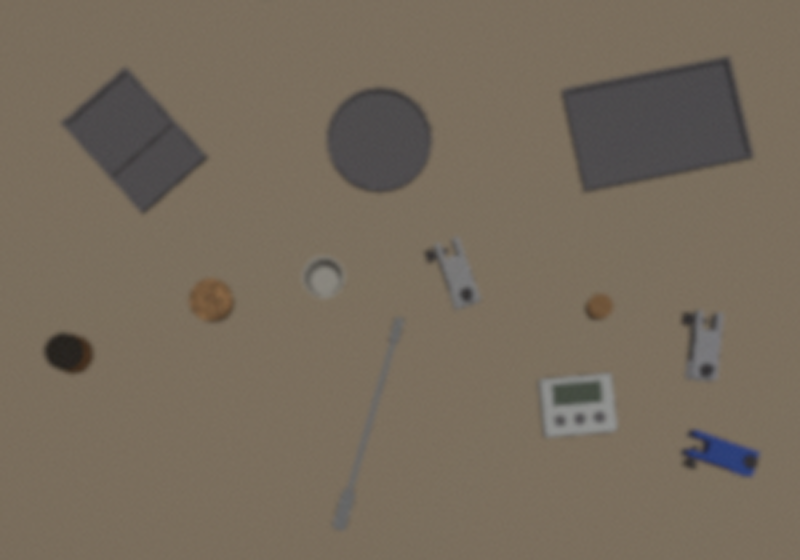

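The side view (side0) shows brown bottle (177,167), large bung (224,184), crucible (259,201), silver bosses (300,228) and (368,317), blue look-alike (332,362), small bung (337,272). The top crop agrees. It puts the divided tray at (135,140) with its narrow bay at lower right (160,165), the dish at (380,140) and the boss tray at (657,125).
There are three boss candidates in the crop: (458,275) and (705,345) are silver aluminium and fit, while (722,453) is blue and gets left alone.

Run:
```python
from h import *
np.set_printoptions(precision=3,suppress=True)
T=R.from_rotvec(arm.observe()["ee_rot"]).as_matrix(); print(T)
H=dict(large_bung=.03,small_bung=.03,boss_a=.03,crucible=.03,stopper_tray=.012,boss_tray=.012,round_dish=.012,amber_bottle=.05)
for n in ["top","side"]:
    p=arm.get_image(n)
    for l,h in H.items():
        for d in arm.trace(l,p):
            if d["conf"]<.35: continue
            m=d["region"].astype(np.uint8); c=max(cv2.findContours(m,0,1)[0],key=cv2.contourArea)[:,0,:]
            w=np.array([ray(p,[(x+.5)/560,(y+.5)/420],h)[:2] for x,y in c])*1000
            r=cv2.minAreaRect(w.astype(np.float32)); mean=p["frame"][d["region"]].mean(0)
            print(n,l,round(d["conf"],2),"px",c.mean(0),"rect",np.array(r[0]),np.array(r[1]),round(r[2],1),"cen",ray(p,d["centre"],h)[:2],mean.astype(int))
```

```text
[[ 0.969  0.246  0.   ]
 [ 0.246 -0.969 -0.   ]
 [ 0.     0.    -1.   ]]
top large_bung 0.57 px [198.522 212.261] rect [412.319 186.869] [43.572 40.412] 0.5 cen [0.413 0.19 ] [114  89  63]
top boss_a 0.65 px [289.93  201.028] rect [436.931 -60.692] [67.889 36.482] 23.1 cen [ 0.436 -0.056] [107 105 103]
top boss_a 0.57 px [383.288 228.178] rect [ 362.212 -310.791] [43.298 67.517] 89.7 cen [ 0.357 -0.303] [101  99  98]
top boss_a 0.5 px [388.253 269.8  ] rect [ 254.171 -324.119] [71.89  33.845] 79.4 cen [ 0.255 -0.322] [ 52  62 100]
top crucible 0.58 px [240.667 203.956] rect [434.826  73.711] [40.545 40.954] 90.0 cen [0.438 0.073] [119 115 106]
top boss_tray 0.83 px [365.347 145.91 ] rect [ 597.003 -272.8  ] [112.91  183.277] 11.2 cen [ 0.607 -0.276] [76 74 75]
top round_dish 0.9 px [261.29  151.692] rect [582.424  17.956] [105.367 104.709] 89.7 cen [0.575 0.028] [77 75 75]
top amber_bottle 0.62 px [145.222 231.8  ] rect [358.296 324.275] [45.51  38.691] 45.5 cen [0.364 0.325] [53 45 37]
side large_bung 0.75 px [223.482 183.179] rect [409.483 176.307] [82.135 41.137] 52.8 cen [0.416 0
[... 502 characters left out ...]
ible 0.7 px [258.833 198.722] rect [434.621  66.79 ] [76.214 36.761] 49.0 cen [0.429 0.066] [103 105  97]
side stopper_tray 0.65 px [223.218 182.836] rect [422.707 199.705] [88.942 39.704] 52.9 cen [0.431 0.197] [108  80  48]
side stopper_tray 0.59 px [254.081 150.252] rect [585.061 266.48 ] [155.856  96.97 ] 42.3 cen [0.585 0.276] [75 76 77]
side boss_tray 0.92 px [422.176 247.423] rect [ 597.843 -276.381] [129.936 184.361] 12.5 cen [ 0.602 -0.286] [80 81 84]
side round_dish 0.59 px [317.178 188.607] rect [583.364  12.592] [124.031 107.313] 45.7 cen [0.585 0.013] [79 80 82]
side amber_bottle 0.75 px [175.966 165.603] rect [352.436 300.936] [113.969  36.971] 64.1 cen [0.343 0.296] [51 37 22]
```

Request:
{"api": "carry_out", "payload": {"claw": [9, 9, 9, 9, 9, 9, 9, 9, 9, 9, 9, 9, 9], "delta_pos": [[0, 0, 0], [0, 0, 0], [2, -2.95, 0], [2, -2.95, 0], [2, -2.95, 0], [2, -2.95, 0], [2, -2.95, 0], [2, -2.95, 0], [2, -2.95, 0], [2, -2.95, 0], [2, -2.95, 0], [2, -2.95, 0], [0, 0, 0]], "angular": [[0, 0, 0.124], [0, 0, 0.124], [0, 0, 0], [0, 0, 0], [0, 0, 0], [0, 0, 0], [0, 0, 0], [0, 0, 0], [0, 0, 0], [0, 0, 0], [0, 0, 0], [0, 0, 0], [0, 0, 0]]}}

```text
clock: 3.1
position: [0.3567, -0.3064, 0.227]
ee_rot: [-3.14, -0.012, -0.003]
force: [0.0, 0.5, 0.7]
width: 0.983
gripper_force: 0.0
```

```bash
cat >> h.py <<'E'
np.set_printoptions(precision=3,suppress=True)
def tool():
    s=arm.observe(); return s,R.from_rotvec(s["ee_rot"]).as_matrix()
def go(x,y,z,yaw=None):
    "remaining delta (cm, tool axes AFTER turning) to TCP x,y,z; tool-x yaw in deg (mod 180)"
    s,M=tool(); cur=np.degrees(np.arctan2(M[1,0],M[0,0])); d=0
    if yaw is not None:
        d=(yaw-cur+90)%180-90
        M=R.from_euler('z',d,degrees=True).as_matrix()@M
    print("t",round(s["clock"],1),"pos",np.array(s["position"]),"yaw",round(cur,1),"turn az",round(-np.radians(d),3),"q7",round(s["joints"][6],2),"delta cm",M.T@(np.array([x,y,z])-s["position"])*100,"w",round(s["width"],3),"F",np.array(s["force"]))
def rects(p,l,h,cmin=.3):
    for d in arm.trace(l,p):
        if d["conf"]<cmin: continue
        m=d["region"].astype(np.uint8); c=max(cv2.findContours(m,0,1)[0],key=cv2.contourArea)[:,0,:]
        w=np.array([ray(p,[(x+.5)/560,(y+.5)/420],h)[:2] for x,y in c])*1000
        r=cv2.minAreaRect(w.astype(np.float32))
        print(l,round(d["conf"],2),"px",c.mean(0),"rect",np.array(r[0]),np.array(r[1]),round(r[2],1),"col",p["frame"][d["region"]].mean(0).astype(int))
E
python3 - <<'E'
from h import *
go(.36,-.31,.227,0)
p=arm.get_image("wrist"); save(p,"w1"); print(p["T"])
rects(p,"boss_a",.034); rects(p,"small_bung",.036)
for d in arm.place_of("boss_a",p): print(d["conf"],ray(p,d["centre"]))
E
```

```text
t 3.1 pos [ 0.357 -0.306  0.227] yaw 0.4 turn az 0.008 q7 -0.99 delta cm [0.328 0.365 0.002] w 0.983 F [0.04  0.457 0.67 ]
[[ 0.009 -0.956 -0.292  0.436]
 [-1.    -0.008 -0.002 -0.306]
 [-0.     0.292 -0.956  0.385]
 [ 0.     0.     0.     1.   ]]
boss_a 0.97 px [40.938 92.147] rect [441.754 -70.945] [73.08  48.301] 19.8 col [119 120 118]
boss_a 0.7 px [286.956 165.947] rect [ 366.563 -309.354] [36.751 71.48 ] 84.3 col [130 131 130]
boss_a 0.56 px [296.942 262.087] rect [ 263.506 -327.797] [73.959 45.58 ] 75.9 col [ 34  63 115]
small_bung 0.55 px [185.42  132.617] rect [ 406.829 -210.139] [25.254 31.098] 26.0 col [131 104  69]
0.8 [ 0.44  -0.066  0.   ]
0.6 [ 0.255 -0.329  0.   ]
0.59 [ 0.368 -0.312  0.   ]
```

View pics/w1.png

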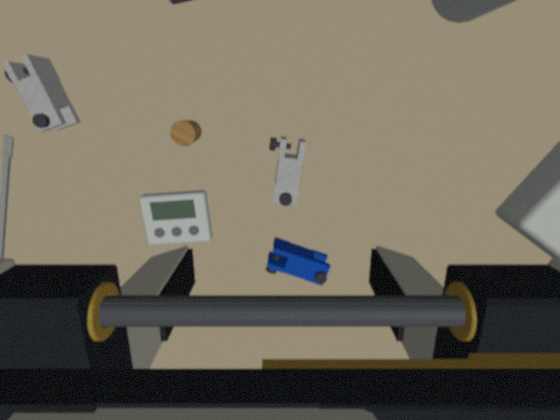

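The wrist view shows the silver boss at (290,172), its twin at (40,92), the small bung at (184,132) and the blue look-alike at (297,262). A confirming crop of the target follows, with its edges computed.

```bash
cat >> h.py <<'E'
def px(p,u,v,z): return ray(p,[u/560,v/420],z)[:2]
E
python3 - <<'E'
from h import *
p=arm.get_image("wrist")
a=cv2.cvtColor(p["frame"],cv2.COLOR_RGB2BGR)
cv2.imwrite("pics/w1c.png",cv2.resize(a[120:220,240:340],(600,600),interpolation=cv2.INTER_CUBIC))
E
```

```text
(no output)
```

View pics/w1c.png

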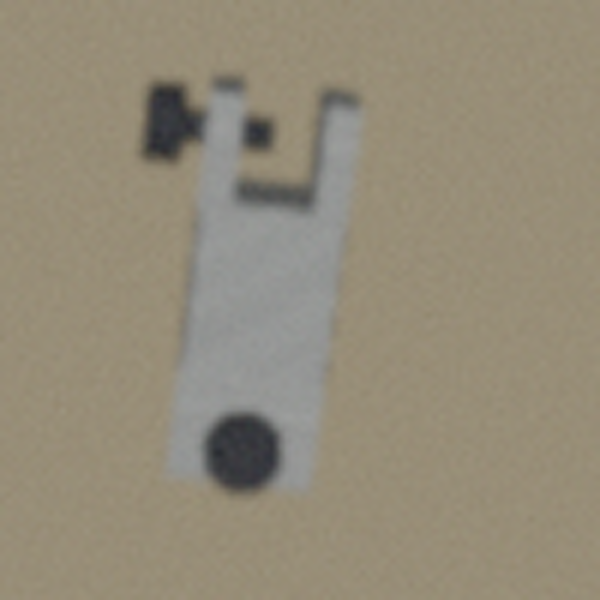

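The crop confirms a silver aluminium boss: top screw at its lower end, side screw at upper left, top-face corners clear.

Run:
```python
from h import *
p=arm.get_image("wrist")
c=[px(p,240+u/6,120+v/6,.034) for u,v in [(213,88),(358,103),(168,472),(310,488)]]
f=(c[0]+c[1])/2;b=(c[2]+c[3])/2;m=(f+b)/2;yaw=np.degrees(np.arctan2(*(f-b)[::-1]))
print(np.array(c),m,yaw,np.linalg.norm(f-b),np.linalg.norm(c[0]-c[1]))
go(m[0],m[1],.006,yaw)
t=cv2.imread("pics/top0.png")
q=arm.get_image("top")
s=[px(q,120+u*300/800,100+v*210/560,.014) for u,v in [(126,68),(207,157),(144,212),(64,123)]]
print("stopper",np.array(s),np.mean(s,0))
s=[px(q,120+u*300/800,100+v*210/560,.014) for u,v in [(562,92),(728,58),(752,157),(584,191)]]
print("boss",np.array(s),np.mean(s,0))
```

```text
[[ 0.401 -0.306]
 [ 0.399 -0.33 ]
 [ 0.334 -0.297]
 [ 0.331 -0.323]] [ 0.366 -0.314] -6.727165873243842 0.06778090568227095 0.024556323902088156
t 3.4 pos [ 0.353 -0.312  0.227] yaw -0.1 turn az 0.116 q7 -0.99 delta cm [ 1.375  0.074 22.071] w 0.98 F [-0.219 -0.496 -0.216]
stopper [[0.658 0.28 ]
 [0.563 0.194]
 [0.506 0.258]
 [0.6   0.343]] [0.582 0.269]
boss [[ 0.631 -0.175]
 [ 0.666 -0.35 ]
 [ 0.561 -0.371]
 [ 0.526 -0.196]] [ 0.596 -0.273]
```

Run:
```python
from h import *
for i in range(4):
    p=arm.get_image("wrist"); print(p["T"][:3,3],np.array(arm.observe()["position"]),np.array(arm.observe()["joints"]))
```

```text
[ 0.433 -0.311  0.384] [ 0.353 -0.311  0.227] [ 0.689  0.19  -0.093  1.928  0.021  1.024 -0.986]
[ 0.433 -0.311  0.384] [ 0.353 -0.311  0.227] [ 0.689  0.19  -0.094  1.928  0.021  1.024 -0.986]
[ 0.433 -0.311  0.384] [ 0.353 -0.311  0.227] [ 0.689  0.19  -0.094  1.928  0.021  1.024 -0.986]
[ 0.433 -0.311  0.384] [ 0.353 -0.311  0.227] [ 0.688  0.19  -0.094  1.928  0.021  1.024 -0.986]
```

Request:
{"api": "carry_out", "payload": {"claw": [9, 9, 9, 9, 9, 9, 9, 9, 9, 9, 2, 2, 2, 2, 2, 2], "delta_pos": [[0.68, 0.04, 0], [0.68, 0.04, 0], [0, 0, 4], [0, 0, 4], [0, 0, 4], [0, 0, 4], [0, 0, 3], [0, 0, 2], [0, 0, 1.1], [0, 0, 0], [0, 0, 0], [0, 0, 0], [0, 0, 0], [0, 0, 0], [0, 0, 0], [0, 0, 0]], "angular": [[0, 0, 0.116], [0, 0, 0], [0, 0, 0], [0, 0, 0], [0, 0, 0], [0, 0, 0], [0, 0, 0], [0, 0, 0], [0, 0, 0], [0, 0, 0], [0, 0, 0], [0, 0, 0], [0, 0, 0], [0, 0, 0], [0, 0, 0], [0, 0, 0]], "force": 25}}

```text
clock: 5.25
position: [0.3673, -0.3123, 0.0059]
ee_rot: [3.136, -0.181, 0.001]
force: [-0.8, -0.2, -0.3]
width: 0.512
gripper_force: 0.0
```

Request:
{"api": "carry_out", "payload": {"claw": [2, 2, 2, 2, 2, 2, 2, 2, 2, 2, 2, 2, 2, 2], "delta_pos": [[0, 0, 0], [0, 0, 0], [0, 0, 0], [0, 0, 0], [0, 0, 0], [0, 0, 0], [0, 0, -1], [0, 0, -2], [0, 0, -2], [0, 0, -2], [0, 0, -2], [0, 0, -1], [0, 0, 0], [0, 0, 0]], "angular": [[0, 0, 0], [0, 0, 0], [0, 0, 0], [0, 0, 0], [0, 0, 0], [0, 0, 0], [0, 0, 0], [0, 0, 0], [0, 0, 0], [0, 0, 0], [0, 0, 0], [0, 0, 0], [0, 0, 0], [0, 0, 0]]}}

```text
clock: 6.65
position: [0.3669, -0.3121, 0.1054]
ee_rot: [-3.136, 0.181, 0.0]
force: [0.6, 0.4, -1.4]
width: 0.281
gripper_force: 25.0
```

Run:
```python
from h import *
go(.603,-.308,.106,11.3)
print(arm.observe()["gripper_force"])
```

```text
t 6.7 pos [ 0.367 -0.312  0.105] yaw -6.6 turn az -0.313 q7 -1.14 delta cm [23.23   4.227 -0.064] w 0.281 F [ 0.588  0.365 -1.441]
24.999654293060303
```

Request:
{"api": "carry_out", "payload": {"claw": [2, 2, 2, 2, 2, 2, 2, 2, 2, 2, 2, 2, 2, 2], "delta_pos": [[0, 0, 0], [0, 0, 0], [0, 0, 0], [2.3, 0.42, 0], [2.3, 0.42, 0], [2.3, 0.42, 0], [2.3, 0.42, 0], [2.3, 0.42, 0], [2.3, 0.42, 0], [2.3, 0.42, 0], [2.3, 0.42, 0], [2.3, 0.42, 0], [2.5, 0.42, 0], [0, 0, 0]], "angular": [[0, 0, -0.104], [0, 0, -0.104], [0, 0, -0.105], [0, 0, 0], [0, 0, 0], [0, 0, 0], [0, 0, 0], [0, 0, 0], [0, 0, 0], [0, 0, 0], [0, 0, 0], [0, 0, 0], [0, 0, 0], [0, 0, 0]]}}

```text
clock: 8.05
position: [0.6056, -0.3059, 0.1037]
ee_rot: [-3.124, -0.314, -0.001]
force: [0.6, 0.3, -1.4]
width: 0.284
gripper_force: 25.0
```

Run:
```python
from h import *
p=arm.get_image("wrist"); save(p,"w2")
p=arm.get_image("wrist");go(.603,-.308,.009,11.3)
p=arm.get_image("side"); rects(p,"boss_tray",.014)
```

```text
t 8.2 pos [ 0.602 -0.307  0.104] yaw 11.4 turn az 0.001 q7 -1.06 delta cm [0.078 0.11  9.481] w 0.28 F [-0.32  -0.775 -2.321]
boss_tray 0.93 px [422.164 247.222] rect [ 596.688 -276.463] [124.577 180.646] 11.6 col [88 90 94]
```

View pics/w2.png

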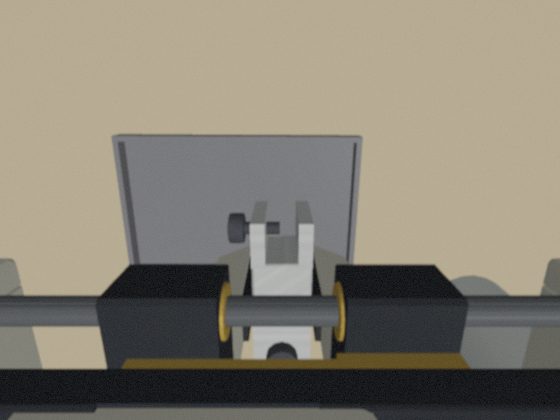

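The boss is held square above the tray, off to the right, with its side screw toward the tray's middle at (237,228). Lower it.

Request:
{"api": "carry_out", "payload": {"claw": [2, 2, 2, 2, 2, 2, 2, 2, 2, 2, 4.5, 4.5, 4.5, 4.5, 4.5, 4.5], "delta_pos": [[0, 0, 2], [0, 0, 2], [0, 0, 2], [0, 0, 1.5], [0, 0, 1], [0, 0, 0.5], [0, 0, 0.2], [0, 0, 0.2], [0, 0, 0], [0, 0, 0], [0, 0, 0], [0, 0, 0], [0, 0, 0], [0, 0, 0], [0, 0, 0], [0, 0, 0]], "angular": [[0, 0, 0], [0, 0, 0], [0, 0, 0], [0, 0, 0], [0, 0, 0], [0, 0, 0], [0, 0, 0], [0, 0, 0], [0, 0, 0], [0, 0, 0], [0, 0, 0], [0, 0, 0], [0, 0, 0], [0, 0, 0], [0, 0, 0], [0, 0, 0]]}}

```text
clock: 9.85
position: [0.6029, -0.3078, 0.0117]
ee_rot: [3.126, 0.31, 0.0]
force: [-0.2, -0.3, -0.1]
width: 0.49
gripper_force: 0.0
```

Run:
```python
from h import *
go(.437,-.061,.2,23)
```

```text
t 9.8 pos [ 0.603 -0.308  0.012] yaw 11.3 turn az -0.204 q7 -1.08 delta cm [ -5.628 -29.201 -18.827] w 0.49 F [-0.152 -0.306 -0.149]
```

Request:
{"api": "carry_out", "payload": {"claw": [4.5, 4.5, 4.5, 9, 9, 9, 9, 9, 9, 9, 9, 9, 9, 9, 9, 9, 9, 9, 9, 9], "delta_pos": [[0, 0, -1], [0, 0, -2], [0, 0, -3], [0, 0, -4], [0, 0, -4], [0, 0, -4], [0, 0, 0], [-0.7, -2.83, 0], [-0.7, -2.83, 0], [-0.7, -2.83, 0], [-0.7, -2.83, 0], [-0.7, -2.83, 0], [-0.7, -2.83, 0], [-0.7, -2.83, 0], [-0.7, -2.83, 0], [-0.7, -2.83, 0], [-0.7, -2.83, 0], [0, 0, 0], [0, 0, 0], [0, 0, 0]], "angular": [[0, 0, 0], [0, 0, 0], [0, 0, 0], [0, 0, 0], [0, 0, 0], [0, 0, -0.075], [0, 0, -0.075], [0, 0, 0], [0, 0, 0], [0, 0, 0], [0, 0, 0], [0, 0, 0], [0, 0, 0], [0, 0, 0], [0, 0, 0], [0, 0, 0], [0, 0, 0], [0, 0, 0], [0, 0, 0], [0, 0, 0]]}}

```text
clock: 11.85
position: [0.4414, -0.0665, 0.1922]
ee_rot: [3.094, 0.542, 0.002]
force: [1.1, -0.1, 0.2]
width: 0.981
gripper_force: 0.0
```

Run:
```python
from h import *
p=arm.get_image("wrist");go(.44,-.066,.006,20)
p=arm.get_image("wrist")
np.save("p3.npy",p,allow_pickle=True)
rects(p,"boss_a",.034); rects(p,"crucible",.038); rects(p,"small_bung",.036);rects(p,"round_dish",.014)
a=cv2.cvtColor(p["frame"],cv2.COLOR_RGB2BGR)
d=arm.trace("boss_a",p)[0]; x,y=(np.array(d["centre"])*[560,420]).astype(int); x-=50;y=max(y-50,0); print(x,y)
cv2.imwrite("pics/w3c.png",cv2.resize(a[y:y+100,x:x+100],(600,600),interpolation=cv2.INTER_CUBIC))
```

```text
t 11.9 pos [ 0.441 -0.067  0.192] yaw 19.8 turn az -0.003 q7 -1.27 delta cm [-0.114 -0.106 18.6  ] w 0.98 F [-0.174 -0.094  0.775]
boss_a 0.93 px [275.261 178.759] rect [441.436 -58.276] [74.197 36.325] 19.9 col [129 130 128]
boss_a 0.61 px [554.333 130.989] rect [ 576.432 -278.894] [35.537 13.423] 33.4 col [103 105 106]
crucible 0.87 px [137.781 141.925] rect [437.87   69.146] [42.668 49.239] 11.6 col [130 130 121]
small_bung 0.67 px [392.95  248.175] rect [ 423.549 -192.862] [21.211  7.417] 88.4 col [89 76 57]
round_dish 0.72 px [247.701  26.013] rect [559.087   7.427] [ 56.611 108.535] 19.9 col [ 99  99 101]
228 137
```

View pics/w3c.png

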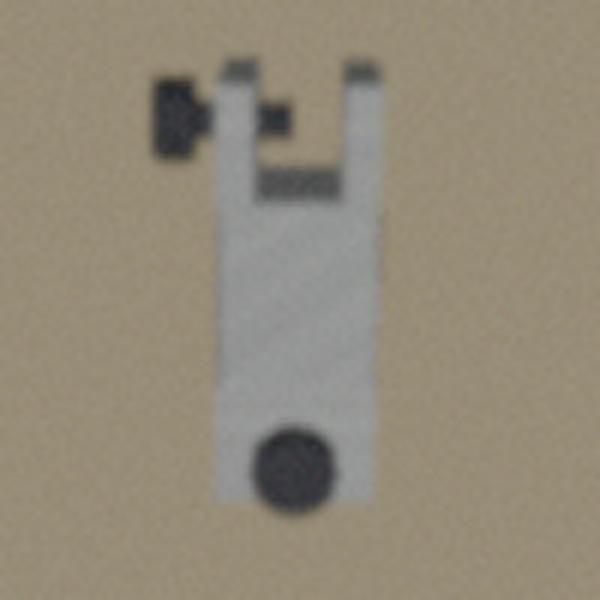

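The second silver boss is confirmed. Its top-face corners in the crop are (215,82), (383,85), (215,500) and (374,502).

Run:
```python
from h import *
p=np.load("p3.npy",allow_pickle=True).item()
c=[px(p,228+u/6,137+v/6,.034) for u,v in [(215,82),(383,85),(215,500),(374,502)]]
f=(c[0]+c[1])/2;b=(c[2]+c[3])/2;m=(f+b)/2;yaw=np.degrees(np.arctan2(*(f-b)[::-1]))
print(m,yaw,np.linalg.norm(f-b),np.linalg.norm(c[0]-c[1]))
go(m[0],m[1],.006,yaw)
```

```text
[ 0.443 -0.062] 19.097902486120493 0.06795065897036276 0.025817763061953488
t 12.2 pos [ 0.441 -0.066  0.192] yaw 19.9 turn az 0.014 q7 -1.27 delta cm [ 0.324 -0.29  18.559] w 0.979 F [ 0.044 -0.635 -0.166]
```

Request:
{"api": "carry_out", "payload": {"claw": [9, 9, 9, 9, 9, 9, 9, 9, 9, 2, 2, 2, 2, 2, 2, 2, 2, 2, 2, 2], "delta_pos": [[0.3, -0.3, 0], [0, 0, 4], [0, 0, 4], [0, 0, 4], [0, 0, 3], [0, 0, 2], [0, 0, 1], [0, 0, 0.6], [0, 0, 0], [0, 0, 0], [0, 0, 0], [0, 0, 0], [0, 0, 0], [0, 0, 0], [0, 0, 0], [0, 0, 0], [0, 0, 0], [0, 0, 0], [0, 0, 0], [0, 0, 0]], "angular": [[0, 0, 0.012], [0, 0, 0], [0, 0, 0], [0, 0, 0], [0, 0, 0], [0, 0, 0], [0, 0, 0], [0, 0, 0], [0, 0, 0], [0, 0, 0], [0, 0, 0], [0, 0, 0], [0, 0, 0], [0, 0, 0], [0, 0, 0], [0, 0, 0], [0, 0, 0], [0, 0, 0], [0, 0, 0], [0, 0, 0]]}}

```text
clock: 14.2
position: [0.4424, -0.0618, 0.0057]
ee_rot: [3.097, 0.525, -0.0]
force: [0.3, 0.3, -0.2]
width: 0.283
gripper_force: 25.0
```

Request:
{"api": "carry_out", "payload": {"claw": [2, 2, 2, 2, 2, 2, 2, 2, 2, 2], "delta_pos": [[0, 0, 0], [0, 0, 0], [0, 0, 0], [0, 0, -1], [0, 0, -2], [0, 0, -2], [0, 0, -2], [0, 0, -2], [0, 0, -1], [0, 0, 0]], "angular": [[0, 0, 0], [0, 0, 0], [0, 0, 0], [0, 0, 0], [0, 0, 0], [0, 0, 0], [0, 0, 0], [0, 0, 0], [0, 0, 0], [0, 0, 0]]}}

```text
clock: 15.2
position: [0.4433, -0.0619, 0.1071]
ee_rot: [3.097, 0.524, 0.004]
force: [0.6, -0.2, -1.1]
width: 0.281
gripper_force: 25.0
```

Run:
```python
from h import *
go(.589,-.236,.105,11.3)
```

```text
t 15.2 pos [ 0.443 -0.062  0.107] yaw 19.2 turn az 0.138 q7 -1.36 delta cm [10.874 19.931  0.264] w 0.281 F [ 0.576 -0.223 -1.148]
```

Request:
{"api": "carry_out", "payload": {"claw": [2, 2, 2, 2, 2, 2, 2, 2, 2, 2, 2, 2, 2], "delta_pos": [[0, 0, 0], [1.1, 2, 0], [1.1, 2, 0], [1.1, 2, 0], [1.1, 2, 0], [1.1, 2, 0], [1.1, 2, 0], [1.1, 2, 0], [1.1, 2, 0], [1.1, 2, 0], [1, 1.95, 0], [0, 0, 0], [0, 0, 0]], "angular": [[0, 0, 0.138], [0, 0, 0], [0, 0, 0], [0, 0, 0], [0, 0, 0], [0, 0, 0], [0, 0, 0], [0, 0, 0], [0, 0, 0], [0, 0, 0], [0, 0, 0], [0, 0, 0], [0, 0, 0]]}}

```text
clock: 16.5
position: [0.5877, -0.2357, 0.1042]
ee_rot: [-3.125, -0.309, 0.003]
force: [0.6, 0.5, -1.5]
width: 0.282
gripper_force: 25.0
```

Run:
```python
from h import *
p=arm.get_image("wrist"); save(p,"w4")
go(.589,-.236,.01,11.3)
```

```text
t 16.6 pos [ 0.588 -0.235  0.105] yaw 11.4 turn az 0.001 q7 -1.19 delta cm [0.136 0.135 9.453] w 0.282 F [ 0.097  0.658 -2.404]
```

View pics/w4.png

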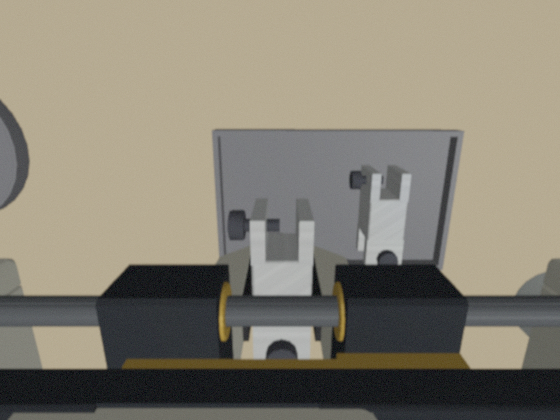

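The first boss stands in the tray at (385,215) and the second hovers to its left with a clear gap. Lower.

Request:
{"api": "carry_out", "payload": {"claw": [2, 2, 2, 2, 2, 2, 2, 2, 2, 2, 4.3, 4.3, 4.3, 4.3, 4.3, 4.3], "delta_pos": [[0, 0, 2], [0, 0, 2], [0, 0, 2], [0, 0, 1.5], [0, 0, 1], [0, 0, 0.5], [0, 0, 0.2], [0, 0, 0.2], [0, 0, 0.1], [0, 0, 0], [0, 0, 0], [0, 0, 0], [0, 0, 0], [0, 0, 0], [0, 0, 0], [0, 0, 0]], "angular": [[0, 0, 0], [0, 0, 0], [0, 0, 0], [0, 0, 0], [0, 0, 0], [0, 0, 0], [0, 0, 0], [0, 0, 0], [0, 0, 0], [0, 0, 0], [0, 0, 0], [0, 0, 0], [0, 0, 0], [0, 0, 0], [0, 0, 0], [0, 0, 0]]}}

```text
clock: 18.15
position: [0.5885, -0.236, 0.0107]
ee_rot: [3.126, 0.31, 0.0]
force: [0.4, 0.2, 0.5]
width: 0.468
gripper_force: 0.0
```

Run:
```python
from h import *
go(.405,-.21,.2,11.3)
```

```text
t 18.1 pos [ 0.589 -0.236  0.011] yaw 11.3 turn az 0.0 q7 -1.22 delta cm [-17.488  -6.143 -18.926] w 0.468 F [0.357 0.17  0.491]
```

Request:
{"api": "carry_out", "payload": {"claw": [4.3, 4.3, 4.3, 9, 9, 9, 9, 9, 9, 9, 9, 9, 9, 9, 9], "delta_pos": [[0, 0, -1], [0, 0, -2], [0, 0, -3], [0, 0, -4], [0, 0, -4], [0, 0, -4], [-2.5, -0.88, 0], [-2.5, -0.88, 0], [-2.5, -0.88, 0], [-2.5, -0.88, 0], [-2.5, -0.88, 0], [-2.5, -0.88, 0], [-2.5, -0.88, 0], [0, 0, 0], [0, 0, 0]], "angular": [[0, 0, 0], [0, 0, 0], [0, 0, 0], [0, 0, 0], [0, 0, 0], [0, 0, 0], [0, 0, 0], [0, 0, 0], [0, 0, 0], [0, 0, 0], [0, 0, 0], [0, 0, 0], [0, 0, 0], [0, 0, 0], [0, 0, 0]]}}

```text
clock: 19.65
position: [0.405, -0.2101, 0.1916]
ee_rot: [3.125, 0.309, 0.002]
force: [0.4, 0.4, 0.2]
width: 0.982
gripper_force: 0.0
```

```bash
cat >> h.py <<'E'
def circ(p,l,h,cmin=.3):
    "centre of upper disc at height h: far half of blob less affected; fit disc by convex hull model"
    for d in arm.trace(l,p):
        if d["conf"]<cmin: continue
        m=d["region"].astype(np.uint8); c=max(cv2.findContours(m,0,1)[0],key=cv2.contourArea)[:,0,:]
        w=np.array([ray(p,[(x+.5)/560,(y+.5)/420],h)[:2] for x,y in c])*1000
        (cx,cy),r=cv2.minEnclosingCircle(w.astype(np.float32))
        # camera-facing lower rim extends outward away from top disc, toward the camera foot; report both
        print(l,round(d["conf"],2),"encl",round(cx,1),round(cy,1),round(r,1),"mean",w.mean(0),"ext",np.ptp(w,0),"place",[ray(p,q["centre"])[:2]*1000 for q in arm.place_of(l,p)[:2]])
E
python3 - <<'E'
from h import *
p=arm.get_image("wrist")
p=arm.get_image("wrist");save(p,"w5"); circ(p,"small_bung",.036); print(p["T"][:3,3])
go(.405,-.21,.2,11.3)
E
```

```text
small_bung 0.62 encl 408.2 -206.1 15.3 mean [ 408.027 -206.286] ext [30.423 25.224] place [array([ 404.976, -203.966])]
[ 0.484 -0.194  0.349]
t 19.9 pos [ 0.406 -0.21   0.191] yaw 11.4 turn az 0.001 q7 -1.08 delta cm [-0.076 -0.01  -0.911] w 0.981 F [-0.206  0.386  0.39 ]
```

View pics/w5.png

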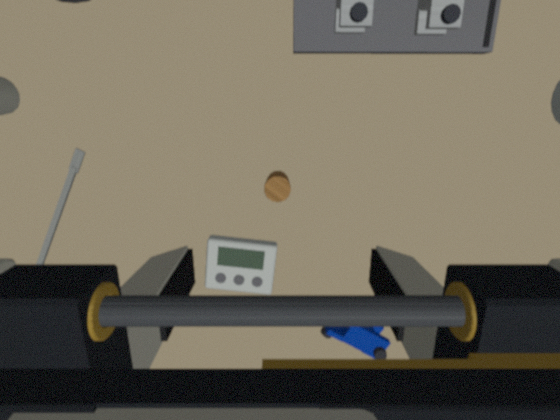

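The small bung is at (277,187) and the open fingers straddle it clear of the timer at (240,265). Both bosses are in the tray at the top.

Request:
{"api": "carry_out", "payload": {"claw": [9, 9, 9, 9, 9, 9, 9, 9, 9, 1.5, 1.5, 1.5, 1.5, 1.5, 1.5, 1.5, 1.5, 1.5, 1.5, 1.5], "delta_pos": [[0.1, -0.4, 0], [0, 0, 4], [0, 0, 4], [0, 0, 4], [0, 0, 3], [0, 0, 2], [0, 0, 1], [0, 0, 0.3], [0, 0, 0], [0, 0, 0], [0, 0, 0], [0, 0, 0], [0, 0, 0], [0, 0, 0], [0, 0, 0], [0, 0, 0], [0, 0, 0], [0, 0, 0], [0, 0, 0], [0, 0, 0]], "angular": [[0, 0, 0], [0, 0, 0], [0, 0, 0], [0, 0, 0], [0, 0, 0], [0, 0, 0], [0, 0, 0], [0, 0, 0], [0, 0, 0], [0, 0, 0], [0, 0, 0], [0, 0, 0], [0, 0, 0], [0, 0, 0], [0, 0, 0], [0, 0, 0], [0, 0, 0], [0, 0, 0], [0, 0, 0], [0, 0, 0]], "force": 15}}

```text
clock: 21.85
position: [0.405, -0.2058, 0.0077]
ee_rot: [3.126, 0.31, -0.0]
force: [0.3, 0.7, 0.1]
width: 0.274
gripper_force: 15.0
```

Request:
{"api": "carry_out", "payload": {"claw": [1.5, 1.5, 1.5, 1.5, 1.5, 1.5, 1.5, 1.5, 1.5, 1.5], "delta_pos": [[0, 0, 0], [0, 0, 0], [0, 0, 0], [0, 0, -1], [0, 0, -2], [0, 0, -2], [0, 0, -2], [0, 0, -2], [0, 0, -1], [0, 0, 0]], "angular": [[0, 0, 0], [0, 0, 0], [0, 0, 0], [0, 0, 0], [0, 0, 0], [0, 0, 0], [0, 0, 0], [0, 0, 0], [0, 0, 0], [0, 0, 0]]}}

```text
clock: 22.85
position: [0.4059, -0.2062, 0.1092]
ee_rot: [3.125, 0.31, 0.004]
force: [0.6, 0.4, 0.7]
width: 0.269
gripper_force: 15.0
```

Run:
```python
from h import *
y=np.radians(132.1); n=np.array([.582,.269])+.037*np.array([-np.sin(y),np.cos(y)]); print("narrow",n)
go(n[0],n[1],.108,42.1)
p=arm.get_image("side"); save(p,"s6"); circ(p,"small_bung",.1)
a=cv2.cvtColor(p["frame"],cv2.COLOR_RGB2BGR)
cv2.imwrite("pics/s6c.png",cv2.resize(a[170:330,240:440],(750,600)))
```

```text
narrow [0.555 0.244]
t 22.9 pos [ 0.406 -0.206  0.109] yaw 11.3 turn az -0.537 q7 -1.13 delta cm [ 41.224 -23.449   0.172] w 0.269 F [0.641 0.357 0.663]
small_bung 0.68 encl 424.1 -190.9 30.2 mean [ 422.151 -193.753] ext [48.728 45.137] place [array([ 491.531, -153.045])]
```

View pics/s6c.png

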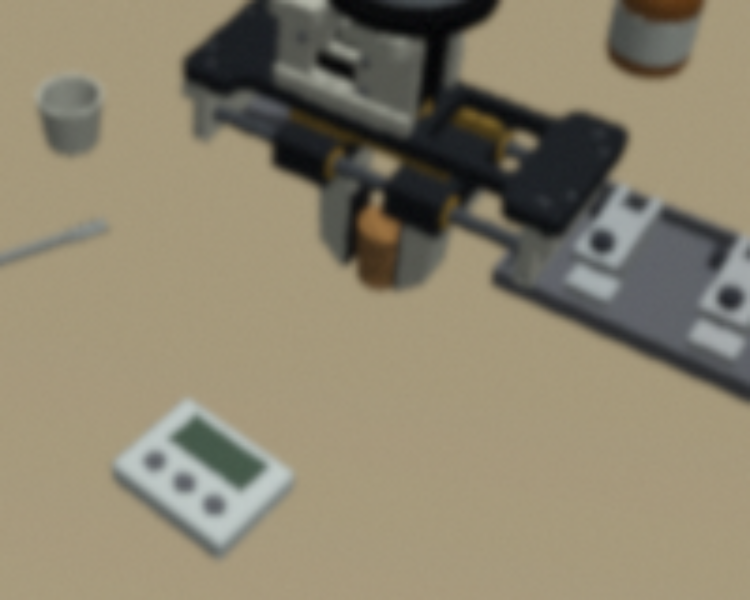

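Request:
{"api": "carry_out", "payload": {"claw": [1.5, 1.5, 1.5, 1.5, 1.5, 1.5, 1.5, 1.5, 1.5, 1.5, 1.5, 1.5, 1.5, 1.5, 1.5, 1.5, 1.5, 1.5, 1.5, 1.5], "delta_pos": [[0, 0, 0], [0, 0, 0], [0, 0, 0], [0, 0, 0], [2.94, -1.67, 0], [2.94, -1.67, 0], [2.94, -1.67, 0], [2.94, -1.67, 0], [2.94, -1.67, 0], [2.94, -1.67, 0], [2.94, -1.67, 0], [2.94, -1.67, 0], [2.94, -1.67, 0], [2.94, -1.67, 0], [2.94, -1.67, 0], [2.94, -1.67, 0], [2.94, -1.67, 0], [2.94, -1.67, 0], [0, 0, 0], [0, 0, 0]], "angular": [[0, 0, -0.134], [0, 0, -0.134], [0, 0, -0.134], [0, 0, -0.135], [0, 0, 0], [0, 0, 0], [0, 0, 0], [0, 0, 0], [0, 0, 0], [0, 0, 0], [0, 0, 0], [0, 0, 0], [0, 0, 0], [0, 0, 0], [0, 0, 0], [0, 0, 0], [0, 0, 0], [0, 0, 0], [0, 0, 0], [0, 0, 0]]}}

```text
clock: 25.0
position: [0.5528, 0.2441, 0.1062]
ee_rot: [-2.931, -1.131, 0.004]
force: [-0.1, -0.6, -0.7]
width: 0.27
gripper_force: 15.0
```

Run:
```python
from h import *
p=arm.get_image("wrist"); save(p,"w7"); rects(p,"stopper_tray",.014,.2)
go(.555,.244,.012,42.1)
```

```text
stopper_tray 0.97 px [283.28  144.591] rect [585.795 271.884] [127.887  89.87 ] 42.1 col [118 119 121]
t 25.1 pos [0.553 0.242 0.107] yaw 42.1 turn az -0.001 q7 -1.57 delta cm [ 0.286 -0.012  9.461] w 0.272 F [-0.181 -0.587  0.24 ]
```

View pics/w7.png

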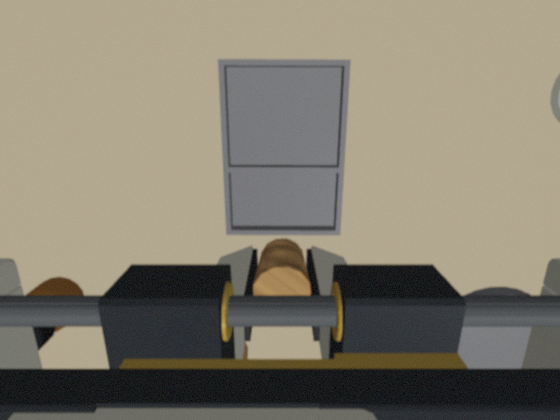

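The tray is seen whole: narrow bay nearest at (284,200), divider at v≈168, and the rect fit matches the 128×90 size. The bung is held upright at (282,270).

Request:
{"api": "carry_out", "payload": {"claw": [1.5, 1.5, 1.5, 1.5, 1.5, 1.5, 1.5, 1.5, 1.5, 1.5, 1.5, 3.4, 3.4, 3.4, 3.4, 3.4, 3.4], "delta_pos": [[0.7, 0, 0], [0, 0, 2], [0, 0, 2], [0, 0, 2], [0, 0, 1.5], [0, 0, 1], [0, 0, 0.5], [0, 0, 0.3], [0, 0, 0.2], [0, 0, 0.1], [0, 0, 0], [0, 0, 0], [0, 0, 0], [0, 0, 0], [0, 0, 0], [0, 0, 0], [0, 0, 0]], "angular": [[0, 0, 0], [0, 0, 0], [0, 0, 0], [0, 0, 0], [0, 0, 0], [0, 0, 0], [0, 0, 0], [0, 0, 0], [0, 0, 0], [0, 0, 0], [0, 0, 0], [0, 0, 0], [0, 0, 0], [0, 0, 0], [0, 0, 0], [0, 0, 0], [0, 0, 0]]}}

```text
clock: 26.8
position: [0.5589, 0.2482, 0.0117]
ee_rot: [2.932, 1.128, -0.0]
force: [-0.4, -0.5, -0.5]
width: 0.371
gripper_force: 0.0
```

Run:
```python
from h import *
go(.412,.188,.192,42.1)
```

```text
t 26.8 pos [0.559 0.248 0.012] yaw 42.1 turn az -0.0 q7 -1.63 delta cm [-14.939  -5.378 -18.029] w 0.371 F [-0.376 -0.524 -0.508]
```

Request:
{"api": "carry_out", "payload": {"claw": [3.4, 3.4, 3.4, 3.4, 9, 9, 9, 9, 9, 9, 9, 9, 9, 9], "delta_pos": [[0, 0, -1], [0, 0, -2], [0, 0, -3], [0, 0, -4], [0, 0, -4], [0, 0, -4], [-2.5, -0.9, 0], [-2.5, -0.9, 0], [-2.5, -0.9, 0], [-2.5, -0.9, 0], [-2.5, -0.9, 0], [-2.5, -0.9, 0], [0, 0, 0], [0, 0, 0]], "angular": [[0, 0, 0], [0, 0, 0], [0, 0, 0], [0, 0, 0], [0, 0, 0], [0, 0, 0], [0, 0, 0], [0, 0, 0], [0, 0, 0], [0, 0, 0], [0, 0, 0], [0, 0, 0], [0, 0, 0], [0, 0, 0]]}}

```text
clock: 28.2
position: [0.4116, 0.1878, 0.1926]
ee_rot: [2.932, 1.128, 0.002]
force: [-0.2, 0.6, 0.3]
width: 0.979
gripper_force: 0.0
```

Run:
```python
from h import *
p=arm.get_image("wrist")
p=arm.get_image("wrist");save(p,"w8")
circ(p,"large_bung",.04);circ(p,"crucible",.038);circ(p,"amber_bottle",.056);rects(p,"stopper_tray",.014);circ(p,"small_bung",.039)
go(.412,.188,.008,42.1)
```

```text
large_bung 0.79 encl 416.8 187.1 23.7 mean [416.079 187.852] ext [45.029 44.161] place [array([417.29 , 188.922])]
crucible 0.97 encl 441.5 79.9 26.5 mean [439.153  81.645] ext [42.288 52.038] place []
amber_bottle 0.68 encl 370.6 323.4 28.0 mean [370.383 323.801] ext [50.357 47.6  ] place [array([363.92 , 327.728]), array([587.803,  17.723])]
stopper_tray 0.59 px [341.496  27.816] rect [553.54  243.061] [45.728 91.792] 42.2 col [101 101 102]
small_bung 0.87 encl 556.2 247.4 15.1 mean [556.262 248.046] ext [30.165 24.593] place [array([559.153, 247.814])]
small_bung 0.51 encl 573.3 36.4 54.5 mean [573.64   39.571] ext [101.02  108.488] place [array([559.153, 247.814])]
t 28.8 pos [0.411 0.188 0.192] yaw 42.1 turn az -0.0 q7 -1.52 delta cm [ 0.054  0.026 18.364] w 0.982 F [-0.627 -0.588 -0.992]
```

View pics/w8.png

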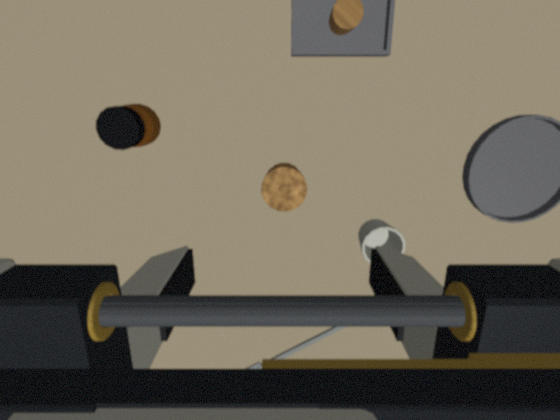

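The small bung stands in the narrow bay at (347,12), the large bung is at (284,188), the bottle at (128,127), the crucible at (382,240) and the dish at (515,167). Grip the large bung high so the fingers stay above the rim.

Request:
{"api": "carry_out", "payload": {"claw": [9, 9, 9, 9, 9, 9, 9, 9, 9, 3, 3, 3, 3, 3, 3, 3, 3, 3], "delta_pos": [[0.4, 0.3, 0], [0, 0, 4], [0, 0, 4], [0, 0, 4], [0, 0, 3], [0, 0, 1.5], [0, 0, 1], [0, 0, 0.1], [0, 0, 0], [0, 0, 0], [0, 0, 0], [0, 0, 0], [0, 0, 0], [0, 0, 0], [0, 0, 0], [0, 0, 0], [0, 0, 0], [0, 0, 0]], "angular": [[0, 0, 0], [0, 0, 0], [0, 0, 0], [0, 0, 0], [0, 0, 0], [0, 0, 0], [0, 0, 0], [0, 0, 0], [0, 0, 0], [0, 0, 0], [0, 0, 0], [0, 0, 0], [0, 0, 0], [0, 0, 0], [0, 0, 0], [0, 0, 0], [0, 0, 0], [0, 0, 0]], "force": 18}}

```text
clock: 30.6
position: [0.4164, 0.1882, 0.0158]
ee_rot: [2.932, 1.128, 0.0]
force: [-1.1, -1.6, 1.2]
width: 0.463
gripper_force: 18.0
```

Request:
{"api": "carry_out", "payload": {"claw": [3, 3, 3, 3, 3, 3, 3, 3, 3, 3], "delta_pos": [[0, 0, 0], [0, 0, 0], [0, 0, -1], [0, 0, -2], [0, 0, -2], [0, 0, -2], [0, 0, -2], [0, 0, -1], [0, 0, 0], [0, 0, 0]], "angular": [[0, 0, 0], [0, 0, 0], [0, 0, 0], [0, 0, 0], [0, 0, 0], [0, 0, 0], [0, 0, 0], [0, 0, 0], [0, 0, 0], [0, 0, 0]]}}

```text
clock: 31.6
position: [0.4162, 0.188, 0.1154]
ee_rot: [2.932, 1.128, -0.0]
force: [0.3, 0.9, -1.3]
width: 0.461
gripper_force: 18.0
```

Run:
```python
from h import *
p=arm.get_image("wrist"); circ(p,"large_bung",.14)
go(.6044,.2887,.116,42.1)
```

```text
large_bung 0.76 encl 422.3 193.6 23.1 mean [424.221 195.182] ext [42.416 42.168] place [array([383.346, 158.558])]
t 31.8 pos [0.416 0.188 0.115] yaw 42.1 turn az 0.0 q7 -1.6 delta cm [20.747  5.165 -0.151] w 0.461 F [ 0.64 -0.03 -1.23]
```

Request:
{"api": "carry_out", "payload": {"claw": [3, 3, 3, 3, 3, 3, 3, 3, 3, 3, 3, 3, 3, 3, 3, 3, 3, 3, 3, 3], "delta_pos": [[2.6, 0.65, 0], [2.6, 0.65, 0], [2.6, 0.65, 0], [2.6, 0.65, 0], [2.6, 0.65, 0], [2.6, 0.65, 0], [2.6, 0.65, 0], [2.5, 0.6, 0], [0, 0, 0], [0, 0, 0], [0, 0, 2], [0, 0, 2], [0, 0, 2], [0, 0, 1.5], [0, 0, 1], [0, 0, 0.5], [0, 0, 0.3], [0, 0, 0.2], [0, 0, 0], [0, 0, 0]], "angular": [[0, 0, 0], [0, 0, 0], [0, 0, 0], [0, 0, 0], [0, 0, 0], [0, 0, 0], [0, 0, 0], [0, 0, 0], [0, 0, 0], [0, 0, 0], [0, 0, 0], [0, 0, 0], [0, 0, 0], [0, 0, 0], [0, 0, 0], [0, 0, 0], [0, 0, 0], [0, 0, 0], [0, 0, 0], [0, 0, 0]]}}

```text
clock: 33.75
position: [0.6048, 0.289, 0.0212]
ee_rot: [-2.932, -1.128, -0.001]
force: [0.4, -0.6, 0.2]
width: 0.462
gripper_force: 18.0
```

Request:
{"api": "carry_out", "payload": {"claw": [3, 3, 6, 6, 6, 6, 6, 6, 6, 6, 6, 9, 9, 9, 9], "delta_pos": [[0, 0, 0.2], [0, 0, 0], [0, 0, 0], [0, 0, 0], [0, 0, 0], [0, 0, 0], [0, 0, -1], [0, 0, -2], [0, 0, -3], [0, 0, -4], [0, 0, -4], [0, 0, -3], [0, 0, 0], [0, 0, 0], [0, 0, 0]], "angular": [[0, 0, 0], [0, 0, 0], [0, 0, 0], [0, 0, 0], [0, 0, 0], [0, 0, 0], [0, 0, 0], [0, 0, 0], [0, 0, 0], [0, 0, 0], [0, 0, 0], [0, 0, 0], [0, 0, 0], [0, 0, 0], [0, 0, 0]]}}

```text
clock: 35.25
position: [0.6039, 0.2883, 0.1878]
ee_rot: [2.932, 1.128, -0.003]
force: [-0.6, -0.2, -0.7]
width: 0.949
gripper_force: 0.0
```

Run:
```python
from h import *
p=arm.get_image("wrist"); rects(p,"stopper_tray",.014,.5);circ(p,"large_bung",.043,.5);circ(p,"small_bung",.039,.5);circ(p,"round_dish",.014,.5)
go(.437,.072,.192,20)
```

```text
stopper_tray 0.93 px [281.051 203.159] rect [586.382 272.018] [128.906  89.938] 42.1 col [ 99  99 101]
large_bung 0.65 encl 604.9 289.1 23.8 mean [605.174 288.765] ext [44.746 44.088] place [array([609.979, 290.369]), array([587.873, 273.713])]
small_bung 0.65 encl 564.5 251.2 17.2 mean [564.384 251.7  ] ext [31.215 29.344] place [array([558.56 , 247.184])]
t 35.6 pos [0.604 0.289 0.188] yaw 42.1 turn az 0.386 q7 -1.56 delta cm [-23.134  14.642  -0.37 ] w 0.981 F [0.465 0.278 0.396]
```

Request:
{"api": "carry_out", "payload": {"claw": [9, 9, 9, 9, 9, 9, 9, 9, 9, 9, 9, 9, 9, 9, 9, 9], "delta_pos": [[0, 0, 0], [0, 0, 0], [0, 0, 0], [-2.3, 1.46, 0], [-2.3, 1.46, 0], [-2.3, 1.46, 0], [-2.3, 1.46, 0], [-2.3, 1.46, 0], [-2.3, 1.46, 0], [-2.3, 1.46, 0], [-2.3, 1.46, 0], [-2.3, 1.46, 0], [-2.3, 1.46, 0], [0, 0, 0], [0, 0, 0], [0, 0, 0]], "angular": [[0, 0, 0.129], [0, 0, 0.129], [0, 0, 0.128], [0, 0, 0], [0, 0, 0], [0, 0, 0], [0, 0, 0], [0, 0, 0], [0, 0, 0], [0, 0, 0], [0, 0, 0], [0, 0, 0], [0, 0, 0], [0, 0, 0], [0, 0, 0], [0, 0, 0]]}}

```text
clock: 37.2
position: [0.4389, 0.0738, 0.1889]
ee_rot: [-3.093, -0.546, -0.001]
force: [0.2, -0.1, 0.9]
width: 0.982
gripper_force: 0.0
```

Run:
```python
from h import *
p=arm.get_image("wrist"); save(p,"w9"); circ(p,"crucible",.038,.5);circ(p,"round_dish",.014,.5)
go(.437,.072,.014,20)
a=cv2.cvtColor(p["frame"],cv2.COLOR_RGB2BGR); d=arm.trace("crucible",p)[0]
x,y=(np.array(d["centre"])*[560,420]).astype(int)-40; print(x,y)
cv2.imwrite("pics/w9c.png",cv2.resize(a[y:y+80,x:x+80],(480,480),interpolation=cv2.INTER_CUBIC))
```

```text
crucible 0.94 encl 438.3 73.0 22.9 mean [437.438  73.585] ext [44.982 42.782] place [array([435.96 ,  76.547])]
t 37.4 pos [0.439 0.074 0.189] yaw 20.0 turn az 0.001 q7 -1.6 delta cm [-0.206  0.112 17.462] w 0.981 F [ 0.339 -0.238 -0.247]
241 148
```

View pics/w9c.png

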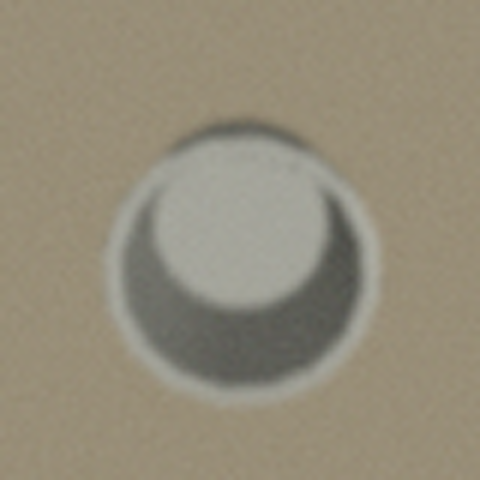

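The crucible's rim circle is centred at about crop (242,268), i.e. pixel (281.4,192.7).

Run:
```python
from h import *
p=arm.get_image("wrist"); c=px(p,281.4,192.7,.038); print(c); go(c[0],c[1],.014,20)
```

```text
[0.437 0.073]
t 37.5 pos [0.438 0.073 0.189] yaw 20.0 turn az 0.0 q7 -1.6 delta cm [-0.09  -0.008 17.46 ] w 0.982 F [0.009 0.494 0.18 ]
```

Request:
{"api": "carry_out", "payload": {"claw": [9, 9, 9, 9, 9, 9, 9, 9, 9, 3, 3, 3, 3, 3, 3, 3, 3, 3, 3], "delta_pos": [[-0.1, 0, 0], [0, 0, 4], [0, 0, 4], [0, 0, 4], [0, 0, 3], [0, 0, 1.5], [0, 0, 0.7], [0, 0, 0.3], [0, 0, 0], [0, 0, 0], [0, 0, 0], [0, 0, 0], [0, 0, 0], [0, 0, 0], [0, 0, 0], [0, 0, 0], [0, 0, 0], [0, 0, 0], [0, 0, 0]], "angular": [[0, 0, 0], [0, 0, 0], [0, 0, 0], [0, 0, 0], [0, 0, 0], [0, 0, 0], [0, 0, 0], [0, 0, 0], [0, 0, 0], [0, 0, 0], [0, 0, 0], [0, 0, 0], [0, 0, 0], [0, 0, 0], [0, 0, 0], [0, 0, 0], [0, 0, 0], [0, 0, 0], [0, 0, 0]], "force": 18}}

```text
clock: 39.4
position: [0.4373, 0.0727, 0.0137]
ee_rot: [3.094, 0.545, 0.0]
force: [-0.6, 0.1, 1.9]
width: 0.462
gripper_force: 18.0
```

Request:
{"api": "carry_out", "payload": {"claw": [3, 3, 3, 3, 3, 3, 3, 3, 3, 3], "delta_pos": [[0, 0, 0], [0, 0, 0], [0, 0, -0.5], [0, 0, -1], [0, 0, -1.5], [0, 0, -2], [0, 0, -2], [0, 0, -1], [0, 0, 0], [0, 0, 0]], "angular": [[0, 0, 0], [0, 0, 0], [0, 0, 0], [0, 0, 0], [0, 0, 0], [0, 0, 0], [0, 0, 0], [0, 0, 0], [0, 0, 0], [0, 0, 0]]}}

```text
clock: 40.4
position: [0.4372, 0.0725, 0.0935]
ee_rot: [3.094, 0.545, 0.0]
force: [0.1, -0.3, -0.4]
width: 0.455
gripper_force: 18.0
```

Run:
```python
from h import *
p=arm.get_image("wrist"); circ(p,"crucible",.12,.3);circ(p,"round_dish",.014,.3)
p=arm.get_image("top"); circ(p,"round_dish",.014,.3)
go(.584,.019,.094,20)
```

```text
crucible 0.96 encl 445.7 75.5 22.7 mean [447.932  76.248] ext [38.354 41.128] place []
round_dish 0.56 encl 583.8 18.3 56.1 mean [575.86   14.949] ext [ 91.631 111.04 ] place [array([587.737,  19.006])]
round_dish 0.88 encl 580.7 16.2 56.4 mean [585.011   8.971] ext [104.609 102.532] place [array([583.527,  21.198]), array([ 594.961, -307.445])]
t 40.8 pos [0.437 0.073 0.093] yaw 20.0 turn az -0.0 q7 -1.68 delta cm [11.97  10.067 -0.074] w 0.455 F [ 0.22  -0.456 -0.019]
```

Request:
{"api": "carry_out", "payload": {"claw": [3, 3, 3, 3, 3, 3, 3, 3, 3, 3, 3, 3, 3, 3, 3, 3, 3, 3], "delta_pos": [[1.7, 1.45, 0], [1.7, 1.45, 0], [1.7, 1.45, 0], [1.7, 1.45, 0], [1.7, 1.45, 0], [1.7, 1.45, 0], [1.8, 1.4, 0], [0, 0, 0], [0, 0, 0], [0, 0, 2], [0, 0, 2], [0, 0, 1.5], [0, 0, 1], [0, 0, 0.5], [0, 0, 0.3], [0, 0, 0.1], [0, 0, 0], [0, 0, 0]], "angular": [[0, 0, 0], [0, 0, 0], [0, 0, 0], [0, 0, 0], [0, 0, 0], [0, 0, 0], [0, 0, 0], [0, 0, 0], [0, 0, 0], [0, 0, 0], [0, 0, 0], [0, 0, 0], [0, 0, 0], [0, 0, 0], [0, 0, 0], [0, 0, 0], [0, 0, 0], [0, 0, 0]]}}

```text
clock: 42.6
position: [0.585, 0.0188, 0.0202]
ee_rot: [3.094, 0.545, 0.001]
force: [0.4, 0.0, -0.9]
width: 0.456
gripper_force: 18.0
```

Contact is expected at a TCP height of about 0.0167, so lower a little more, release and rise.

Request:
{"api": "carry_out", "payload": {"claw": [3, 3, 3, 7, 7, 7, 7, 7, 7, 7, 7, 7, 7, 7, 7], "delta_pos": [[0, 0, 0.2], [0, 0, 0.15], [0, 0, 0], [0, 0, 0], [0, 0, 0], [0, 0, 0], [0, 0, 0], [0, 0, 0], [0, 0, -1], [0, 0, -2], [0, 0, -3], [0, 0, -4], [0, 0, -4], [0, 0, -4], [0, 0, 0]], "angular": [[0, 0, 0], [0, 0, 0], [0, 0, 0], [0, 0, 0], [0, 0, 0], [0, 0, 0], [0, 0, 0], [0, 0, 0], [0, 0, 0], [0, 0, 0], [0, 0, 0], [0, 0, 0], [0, 0, 0], [0, 0, 0], [0, 0, 0]]}}

```text
clock: 44.1
position: [0.5878, 0.0195, 0.2029]
ee_rot: [3.093, 0.545, 0.016]
force: [0.9, 0.4, 0.5]
width: 0.762
gripper_force: 0.0
```

Run:
```python
from h import *
p=arm.get_image("wrist");circ(p,"crucible",.041,.4)
p=arm.get_image("side");a=cv2.cvtColor(p["frame"],cv2.COLOR_RGB2BGR)
cv2.imwrite("pics/end.png",cv2.resize(a[110:300,150:480],(800,460),interpolation=cv2.INTER_CUBIC))
circ(p,"amber_bottle",.05,.4)
```

```text
crucible 0.92 encl 585.3 18.5 22.4 mean [585.62  18.2 ] ext [43.65  42.212] place [array([587.789,  21.262])]
amber_bottle 0.58 encl 349.2 300.7 60.4 mean [350.226 298.167] ext [ 68.334 112.047] place [array([357.954, 321.613])]
```

View pics/end.png

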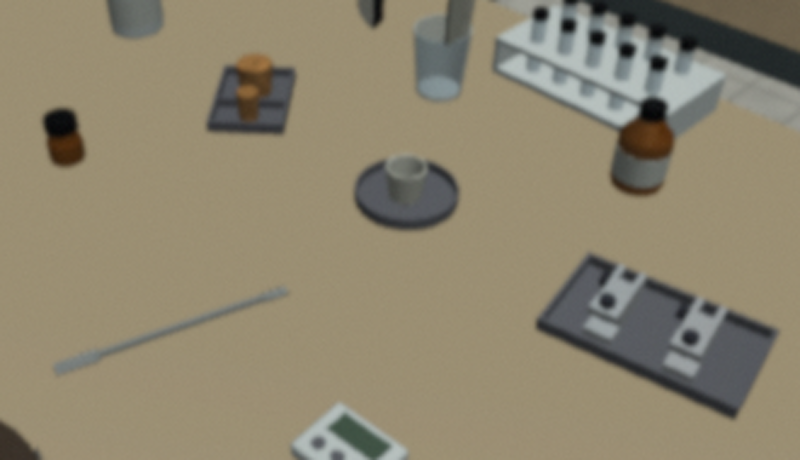

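The final view shows both bungs in their bays (255,75)/(248,103), the crucible upright in the dish (406,180), both bosses flat in the long tray (615,295)/(700,330) and the bottle in its place (63,138).

```bash
python3 -c "
from cell import arm
print(arm.sign_off())"
```

```text
the job is handed in; nothing more can be done
None
```

The job is handed in at about 44 s: both bungs are in their bays, both silver boss heads stand in the long tray and the crucible stands in the dish, all upright in the final picture. The brown bottle and the blue look-alike were left alone; the sign-off returned no verdict.

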